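# Check the fume extractor's spark screen against the work lamp

### The arm

A 6-joint arm with a two-finger parallel gripper is mounted at the origin on the work surface; the furniture and walls round the work are solid. World frame = base frame: x ahead of the robot, y to its left, z up, the work surface at z = 0. Lengths are in m, angles in rad, forces in N, time in s.
With the tool pointing down it reaches from about 0.35 to 0.85 m from the base axis. Payload 8.1 kg.
Tool frame: the origin (TCP) lies on the front face of the gripper's body, between the roots of the fingers; the fingertips stand 73 mm ahead of it and the grasp point (between the pads) lies 54 mm ahead of it; z points along the fingers, y is the line along which they close (so a half turn about z gives the same grasp; the last joint's range is limited). The gripper opens to 85 mm and grips with 20 to 120 N. Pads are 22 mm wide; open, the fingers measure 114 mm over their backs; the gripper's body (76 mm by 85 mm) begins 54 mm behind the grasp point. The pads swing forward as they close: fully open they stand 13 mm farther back than shut.
Start: joints at [1.066, 0.13, 1.488, -0, 1.523, -0.085], TCP at [0.245, 0.548, 0.304] pointing down, gripper open.
Joint ranges: [-2.96, 2.96], [-0.89, 2.26], [0.02, 2.5], [-1.34, 4.48], [0, 2.73], [-2.66, 2.66]. Speed limits (rad/s): [2.39, 2.39, 2.79, 3.14, 3.14, 3.14].

### API

Orientations are given as a unit quaternion [w, x, y, z].
In Python, from workcell import sense, grab_frame, get_calibration, close_job gives the robot as it stands.
- The arm moves only by the shell command python3 -m inch 'ROWS' [OPENING] [FORCE]. ROWS is JSON, a list of rows, each a list of 6 numbers: the shift along the tool's x, y, z in mm, then the turn, a rotation vector about the tool's x, y, z in degrees. In form: [[dx, dy, dz, rx, ry, rz], ...]. A call has exactly 10 rows; each row shifts and turns the commanded pose from where the row before left it, along the tool's axes as they then stand; what a row does not reach is not made up. A row lasts 1/10 s, in which the tool goes at most 50 mm and 8.59 degrees, less where a joint would pass 70% of its speed; a pose out of reach is approached as far as the arm can. A call with a gripper value outside its range is refused whole. OPENING is the opening, from -1 (shut) to 1 (fully open), set as the call begins (- or left out, the last holds). The fingers move at their own pace and stop on an object; FORCE is the grip in N (left out, the last holds). Time passes only in rows, so rows that do not move let the fingers close, or fill a call up. It gives the time, the measured TCP pose, the force, the opening and the grip force at its end, in the units of the state.
- sense(): the state, without advancing time (a new reading comes with each control period).
- grab_frame(name): name is "side" or "top"; returns the picture (384x512x3 uint8, red, green, blue); there is no depth.
- get_calibration(name): a dict with "K" (3x3 intrinsics, pixels), "R" (3x3) and "t" (3): a world point X has camera coordinates R X + t. Camera axes: x right, y down, z forward; pixel columns grow to the right and rows downward; lengths in m; the calibration is good to about 2 mm. A picture is of the moment at which its call begins. get_calibration takes no time and is no camera call.
- close_job(): hands the job in; it is judged then, once.
The state is a dict: "time_s": time; "joints": joint angles; "joint_velocities": joint speeds; "effort": joint torques, N m; "eef_pos": TCP position; "tcp_rot": TCP orientation; "ft_force": force on the tool from outside, world axes, zero at the start; "wrist_torque": the same for the moment, N m; "gripper_width": finger opening in m; "finger_force": force on a finger pad.
Only numpy, scipy, OpenCV 4.12 (cv2) and the standard library are available. Lean on these libraries where they do the work, as an engineer would, in place of code of your own. Each camera call takes 0.05 s, during which the arm holds its last target. There are 200 camera calls.

### The job

Check the spark screen of the bench fume extractor for clogging: lift the hinged hood by its black pull and swing it right back until it rests open by itself, then draw the hidden screen straight up out of its slot by the red tab. Carry it to the lit work lamp and hold it up in front of the lit panel, hanging upright, centred on the panel and square to it about 10 cm off, so that the light shines through the mesh; do not bump the lamp and leave the other things lying around undisturbed. The program finishes while still holding the screen there, still and touching nothing but the gripper, with the hood left open.

Things in the scene. Friction and masses are not known exactly. Their poses are not given: they have to be found in the camera images.
- extractor: fume extractor, fixed: blue housing, hood on top, grey blower at +y, spigot at -y. Origin on the table under the slot's middle; x points from the pull (front) to the hinge (back), z up. Housing x -63 to +67, y -65 to +65 mm, deck at z 115; blower to y +155 (96 high), spigot to y -104 mm. Slot 92 (x) by 16 mm (y), open at the deck, floor at z 12 mm
- hood_hinge (a point): middle of the hood's hinge line at the back of the deck, 62 mm behind the slot's middle, 115 mm above the table; fixed to the extractor, same axes; the hinge line runs along y
- hood (a joint): hood angle (rad): 0 closed, 1.9 fully back at its stop. Light aluminium hood (0.18 kg), 120 mm deep, 130 wide, 45 high, little friction; let go below about 1.2 rad it falls shut, beyond that it falls back to the stop by its own weight and stays. Open, it stands wholly behind the hinge line
- hood_pull (a point): middle of the hood's pull: round black bar, 10 mm diameter, 80 mm free length along y, its centre 42 mm in front of the hood's front face. Closed, it lies 162 mm in front of the hinge line and 22 mm above it (137 mm above the table); it swings up and back round the hinge, turning with the hood, and may turn between the fingers
- screen_mid (a point): middle of the spark screen's frame: aluminium, open wire mesh, 88 (its x) by 12 (its y, across the mesh) by 100 mm (its z, up), about 0.16 kg, loose in the slot with 2 mm play. At the start its x axis is the extractor's x, its middle is 62 mm above the table, the frame's top 3 mm below the deck
- screen_tab (a point): place to grip on the screen's red tab: 79 mm above screen_mid, same axes; the tab is 36 mm wide (screen x), 10 mm thick (screen y) and rises 41 mm above the frame; at the start, hidden under the hood, its top is 38 mm and this point 26 mm above the deck
- lamp_face (a point): middle of the lit white panel of a yellow LED work lamp fixed to the table on a black round foot (84 mm); 170 mm above the table. x points into the lamp (light shines to -x), y along the panel's width, z up. Lamp head 140 mm wide (about 170 over its bracket knobs), 110 mm high
- tape_measure: bystander: yellow pocket tape measure, 36x80x63 mm, standing; origin under its centre
- weld_magnet: bystander: red arrow-shaped welding magnet, 68x110x16 mm, lying flat; origin under its centre
- pliers_orange: bystander: orange combination pliers, 63x196x14 mm, lying flat; origin under their centre
- pipe_stub: bystander: dark pipe stub, 66 mm diameter, 60 mm high, standing on end; origin under its centre

How it is judged:
On the way, in this order (a step that is already met when the one before it is completed fails the run):
1. the hood rests fully back by itself, let go of (value of joint hood above 1.75 rad and contact force between the fingers and extractor below 0.5 N), for 0.2 s.
2. the screen is drawn up clear of the slot, with the hood still open (z of screen_mid in the frame of extractor above 0.17 m and contact force between the fingers and spark_screen above 1 N and value of joint hood above 1.7 rad), for 0.1 s.
At the end, for the whole second after the job is handed in: the fingers alone hold the screen still, its middle 60-150 mm in front of the lit panel and within 25 mm of its middle sideways and in height, upright within 0.2 rad, square to the panel (either face) within 0.25 rad; nothing touches the lamp; the hood rests open (over 1.75 rad) (x of screen_mid in the frame of lamp_face between -0.15 and -0.06 m and y of screen_mid in the frame of lamp_face between -0.025 and 0.025 m and z of screen_mid in the frame of lamp_face between -0.025 and 0.025 m and angle between the y axis of screen_mid and the x axis of lamp_face, either way round below 0.25 rad and angle between screen_mid's own z axis and vertical below 0.2 rad and contact force between the fingers and spark_screen above 1 N and contact force between spark_screen and extractor below 0.1 N and contact force between each of spark_screen, anything else and lamp below 0.1 N and linear speed of spark_screen below 0.03 m/s and value of joint hood above 1.75 rad); the arm keeps its last pose, push and grip.
It fails at once if the lamp is bumped (more than 3 N) (contact force between anything else and lamp above 3 N).
It fails at once if a bystander (tape measure, magnet, pliers, pipe stub) is moved more than 25 mm (distance of any of tape_measure, weld_magnet, pliers_orange, pipe_stub from where it was at the start of the episode above 0.025 m).
It also fails if it takes over 54 s, if anything falls off the work surface, if the arm or the gripper's body presses on something with over 40 N, if the wrist force passes 120 N, or if a joint passes its speed limit or range.

## Working session

There is one attempt and no reset: what is moved stays moved. The work goes in short steps, Python scripts to look and compute and a shell command to move; the robot and the scene stay as the last step left them, time stands still between calls to the robot, and variables do not carry over. Pictures are saved under pics/ and viewed, at most 10 in all, crops included, and the job is handed in when it is done.

```bash
mkdir -p pics; python3 - <<'E'
from workcell import *
import cv2,numpy as np
for n in("side","top"):
    cv2.imwrite(f"pics/{n}0.png",cv2.cvtColor(grab_frame(n),cv2.COLOR_RGB2BGR))
    c=get_calibration(n);print(n,np.round(c["K"],1).tolist(),np.round(-np.array(c["R"]).T@c["t"],3),np.round(c["R"],3).tolist())
s=sense();print(s["time_s"],s["eef_pos"],s["tcp_rot"],s["gripper_width"])
E
```

```text
side [[362.8, 0.0, 262.4], [0.0, 362.8, 191.3], [0.0, 0.0, 1.0]] [ 0.387 -0.833  0.763] [[0.987, -0.158, -0.003], [-0.097, -0.592, -0.8], [0.125, 0.79, -0.6]]
top [[458.4, 0.0, 254.9], [0.0, 458.4, 199.7], [0.0, 0.0, 1.0]] [0.182 0.222 1.28 ] [[-0.489, -0.872, 0.009], [-0.829, 0.461, -0.318], [0.273, -0.163, -0.948]]
0.1 [0.24435479 0.54758667 0.30295906] [-2.45533168e-04  2.08373060e-01  9.78049077e-01 -7.81891670e-04] 0.08541004309027264
```

View pics/side0.png

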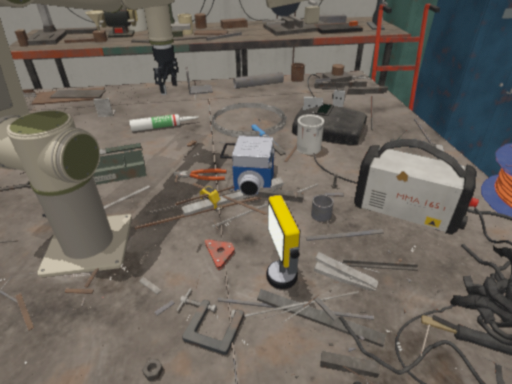

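View pics/top0.png

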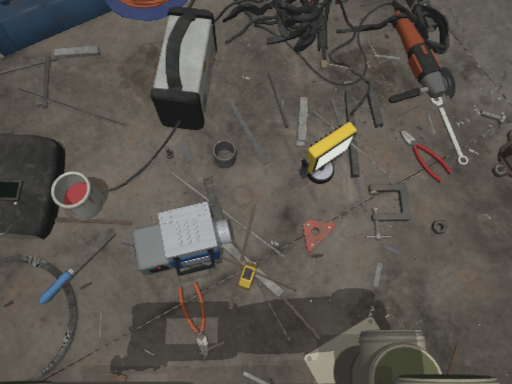

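The top view shows the extractor around (185,235), with the pull on its lower side near (197,265). The lamp is around (330,150) with its panel facing lower right. The magnet is at (318,235), the tape at (247,276), the pliers at (195,315) and the pipe at (224,153). I'll zoom in next.

```bash
python3 - <<'E'
import cv2
a=cv2.imread("pics/top0.png");b=cv2.imread("pics/side0.png")
c=cv2.resize(a[190:290,120:260],None,fx=5.5,fy=5.5,interpolation=cv2.INTER_CUBIC);cv2.imwrite("pics/c1.png",c)
l=cv2.resize(a[115:190,295:362],None,fx=5.5,fy=5.5,interpolation=cv2.INTER_CUBIC)
r=cv2.resize(b[190:290,258:318],None,fx=5.5,fy=5.5,interpolation=cv2.INTER_CUBIC)
import numpy as np
r=r
H=max(l.shape[0],r.shape[0]);o=np.zeros((H,l.shape[1]+r.shape[1],3),np.uint8);o[:l.shape[0],:l.shape[1]]=l;o[:r.shape[0],l.shape[1]:]=r
print(l.shape,r.shape);cv2.imwrite("pics/c2.png",o)
E
```

```text
(412, 368, 3) (550, 330, 3)
```

View pics/c1.png

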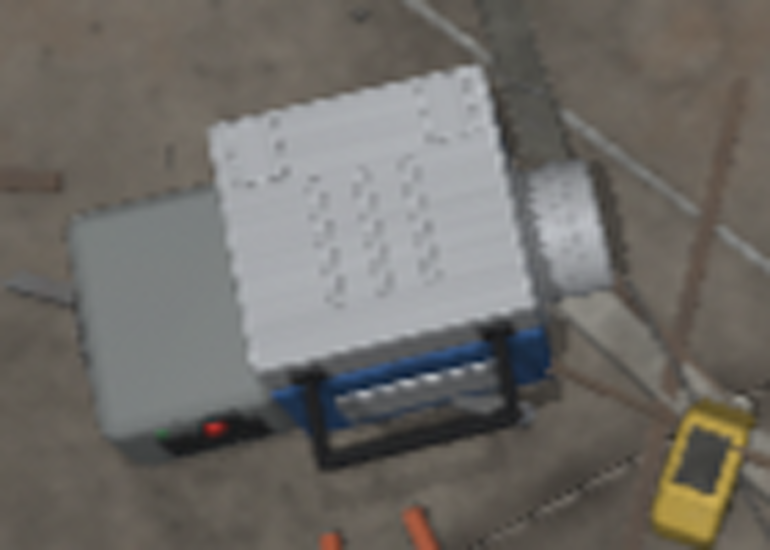

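View pics/c2.png

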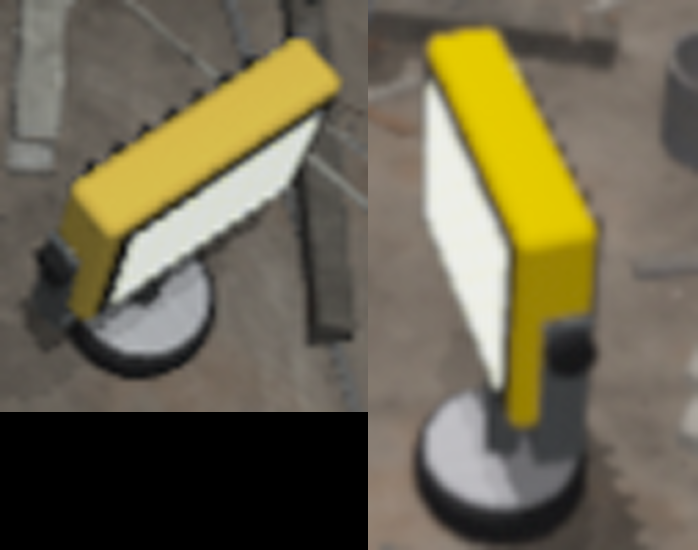

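```bash
cat > h.py <<'E'
from workcell import *
import numpy as np
from scipy.optimize import least_squares
from scipy.spatial.transform import Rotation as Ro
def proj(n,X):
    c=get_calibration(n);p=(np.array(c["K"])@(np.array(c["R"])@np.array(X).T+np.array(c["t"])[:,None]));return (p[:2]/p[2]).T
def w(p,L):
    c,s=np.cos(p[2]),np.sin(p[2]);L=np.array(L,float)
    return np.c_[p[0]+c*L[:,0]-s*L[:,1],p[1]+s*L[:,0]+c*L[:,1],L[:,2]]
E
python3 - <<'E'
from h import *
T=lambda a:np.array([120,190])+(np.array(a)-2)/5.5
px=T([(210,128),(485,67),(535,308),(255,370),(325,462),(517,415)])
L=[(.062,.065,.16),(.062,-.065,.16),(-.058,-.065,.16),(-.058,.065,.16),(-.1,.043,.137),(-.1,-.043,.137)]
c=get_calibration("top")
f=lambda p:(proj("top",w(p,L))-px).ravel()
best=min((least_squares(f,[.35,.45,y]) for y in np.arange(-3,3,1)),key=lambda r:r.cost)
print("ext",best.x,np.degrees(best.x[2]),best.fun.round(1))
lt=np.array([295,115])+(np.array([(130,238),(322,115),(290,190),(108,305)])-2)/5.5
ls=np.array([258,190])+(np.array([(428,85),(510,240),(503,392),(425,212)])-[370,2])/5.5
# order: top: TL,TR,BR,BL in image; side view: TL(far),TR(near),BR,BL
def g(p,sw):
    a,h=p[3],p[4]
    P=w(p,[(0,a,.17+h),(0,-a,.17+h),(0,-a,.17-h),(0,a,.17-h)])
    Q=P[[1,0,3,2]] if sw else P
    return np.r_[(proj("top",P)-lt).ravel(),(proj("side",Q)-ls).ravel()]
for sw in(0,1):
  b=min((least_squares(g,[.45,.1,y,.06,.045],args=(sw,)) for y in np.arange(-3,3,1)),key=lambda r:r.cost)
  print("lamp",sw,b.x,np.degrees(b.x[2]),b.cost,b.fun.round(1))
# bystanders
def ray(u,z):
    K,R,t=(np.array(c[k]) for k in"KRt");C=-R.T@t;d=R.T@np.linalg.inv(K)@[*u,1];return (C+d*(z-C[2])/d[2]).round(3)
for n,u,z in(("tape",(247,274),.063),("mag",(318,235),.016),("plier",(195,315),.01),("pipe",(224,150),.06),("pl0",(205,345),.01),("pl1",(185,286),.01)):print(n,ray(u,z))
E
```

```text
ext [ 0.51837778  0.21743051 -0.27494229] -15.75303259111048 [-0.1 -0.6 -0.1 -0.7  0.5 -0.  -0.1  0.7  0.4 -0.  -0.7  0.6]
lamp 0 [ 0.51499992 -0.21360249 -3.03375816 -0.05601539  0.04096054] -173.82153839040268 3.7434152632030164 [ 0.6 -0.  -0.2 -0.6 -0.7 -0.8  0.3  0.   0.  -1.6 -0.8  1.2 -0.6 -0.7
  0.3  0.3]
lamp 1 [ 0.51530129 -0.21392338 -0.65015269  0.01364476  0.04081578] -37.251004890794114 1296.4767923555837 [ 12.5 -12.4 -11.8  11.3 -11.6  10.5  11.6 -11.8   4.2  16.7  -5.4 -18.3
  -4.9 -20.8   4.3  19. ]
tape [0.361 0.133 0.063]
mag [ 0.367 -0.099  0.016]
plier [0.341 0.305 0.01 ]
pipe [0.711 0.017 0.06 ]
pl0 [0.259 0.317 0.01 ]
pl1 [0.423 0.294 0.01 ]
```

Extractor is at (0.518, 0.217) with yaw −15.8°, residuals under 1 px. Lamp face is at (0.515, −0.214) with yaw 6.2°. Both agree with the sizes and reach given. First I rotate the tool so the fingers close along the extractor's x.

```bash
cat >> h.py <<'E'
EXT=np.array([.5184,.2174,-.2749]);LAMP=np.array([.515,-.2136,np.radians(6.2)])
def goto(P,psi):
    """rotation (deg, tool) first, then shift (mm) in the rotated tool axes; tool pointing down, tool y at angle psi deg"""
    s=sense();q=s["tcp_rot"];R=Ro.from_quat([q[1],q[2],q[3],q[0]])
    a=np.radians(psi);y=np.array([np.cos(a),np.sin(a),0]);z=np.array([0,0,-1.]);T=np.c_[np.cross(y,z),y,z]
    print("t",round(s["time_s"],2),"rot",np.degrees((R.inv()*Ro.from_matrix(T)).as_rotvec()).round(1),"shift",(T.T@(np.array(P)-s["eef_pos"])*1000).round(1),"w",round(s["gripper_width"],4),"F",np.round(s["ft_force"],1),"j",np.round(s["joints"],2))
def extp(x,y,z,psi): goto(w(EXT,[(x,y,z)])[0],psi)
E
python3 -m inch '[[0,0,0,0,0,8.2],[0,0,0,0,0,8.2],[0,0,0,0,0,8.2],[0,0,0,0,0,8.2],[0,0,0,0,0,8.2],[0,0,0,0,0,8.2],[0,0,0,0,0,8.2],[0,0,0,0,0,8.2],[0,0,0,0,0,8.2],[0,0,0,0,0,8.2]]' -0.2 20
python3 -c "
from h import *
extp(-.1,0,.29,-15.75)"
```

```text
time_s: 1.1
eef_pos: [0.2444, 0.5477, 0.3032]
tcp_rot: [0.0, 0.801, 0.599, -0.001]
ft_force: [0.8, 1.3, 0.3]
gripper_width: 0.0343
finger_force: 0.0
t 1.1 rot [-0.   0.1 -0.6] shift [-243.5  253.4   13.2] w 0.0343 F [0.8 1.3 0.3] j [ 1.07  0.13  1.49 -0.    1.52  1.35]
```

```bash
python3 -m inch '[[-27,28,1,0,0,0],[-27,28,1,0,0,0],[-27,28,1,0,0,0],[-27,28,1,0,0,0],[-27,28,1,0,0,0],[-27,28,1,0,0,0],[-27,28,1,0,0,0],[-27,28,1,0,0,0],[-27,28,1,0,0,0],[0,0,0,0,0,0]]'
python3 - <<'E'
from h import *
import cv2
extp(-.1,0,.137+.054-.003,-15.75)
a=cv2.cvtColor(grab_frame("top"),cv2.COLOR_RGB2BGR);b=cv2.cvtColor(grab_frame("side"),cv2.COLOR_RGB2BGR)
r=lambda i:cv2.resize(i,(396,396),interpolation=cv2.INTER_CUBIC)
cv2.imwrite("pics/2.png",np.hstack([r(a[190:300,130:240]),r(b[115:215,200:300])]))
E
```

```text
time_s: 2.1
eef_pos: [0.4211, 0.2411, 0.2944]
tcp_rot: [0.001, 0.8, 0.6, -0.001]
ft_force: [-0.5, 0.1, 0.2]
gripper_width: 0.0342
finger_force: 0.0
t 2.1 rot [ 0.   0.1 -0.6] shift [3.600e+00 1.000e-01 1.064e+02] w 0.0342 F [-0.5  0.1  0.2] j [ 0.42 -0.18  1.81 -0.    1.51  0.7 ]
```

View pics/2.png

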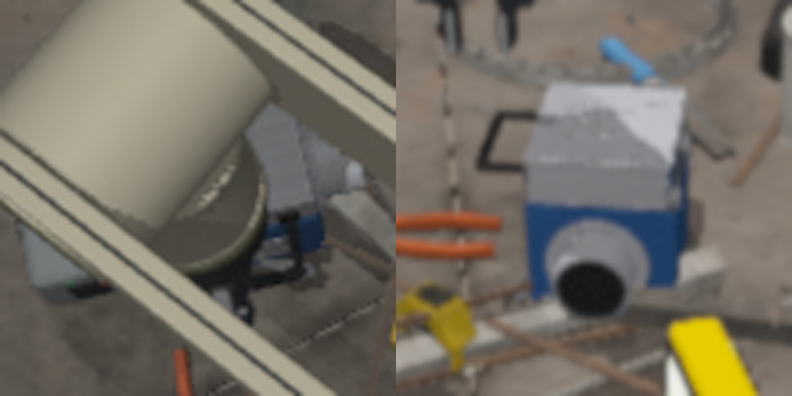

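In the side view the fingers sit above the closed pull. The pull's ends are at about (222,157) and (227,144) in the full image, so I'll check those against my fit.

```bash
python3 - <<'E'
from h import *
print(proj("side",w(EXT,[(-.1,-.043,.137),(-.1,.043,.137),(-.058,-.065,.16),(.062,-.065,.16),(-.058,.065,.16)])).round(1))
E
python3 -m inch '[[1,0,12,0,0,0],[1,0,12,0,0,0],[1,0,12,0,0,0],[0,0,12,0,0,0],[0,0,12,0,0,0],[0,0,12,0,0,0],[0,0,12,0,0,0],[0,0,12,0,0,0],[0,0,10,0,0,0],[0,0,0,0,0,0]]'
python3 - <<'E'
from h import *
import cv2
extp(-.1,0,.137+.054-.003,-15.75)
b=cv2.cvtColor(grab_frame("side"),cv2.COLOR_RGB2BGR)
cv2.imwrite("pics/3.png",cv2.resize(b[110:190,195:295],None,fx=6,fy=6,interpolation=cv2.INTER_CUBIC))
E
```

```text
[[220.2 156.3]
 [225.4 143.5]
 [231.2 154.5]
 [268.4 156.7]
 [238.  135.3]]
time_s: 3.2
eef_pos: [0.4198, 0.2473, 0.1874]
tcp_rot: [-0.0, 0.799, 0.601, -0.001]
ft_force: [0.1, 0.0, -0.5]
gripper_width: 0.0341
finger_force: 0.0
t 3.2 rot [-0.1  0.1 -0.3] shift [-2.   3.  -0.6] w 0.0341 F [ 0.1  0.  -0.5] j [ 0.43 -0.09  1.93  0.    1.3   0.71]
```

View pics/3.png

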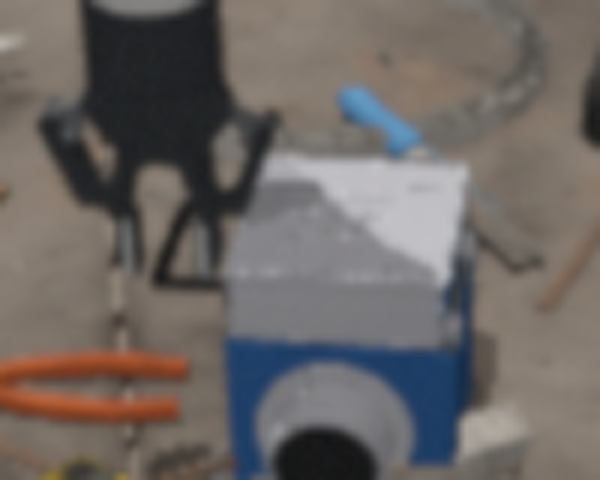

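The fingers straddle the bar: left finger at about (125,250), right at (205,250), bar between. The side view puts the extractor about 4 mm further in +x, so I'll take half of that. Shift slightly and close.

```bash
sed -i 's/EXT=np.array(\[.5184/EXT=np.array([.5204/' h.py
python3 -m inch '[[0,5,0,0,0,0],[0,0,0,0,0,0],[0,0,0,0,0,0],[0,0,0,0,0,0],[0,0,0,0,0,0],[0,0,0,0,0,0],[0,0,0,0,0,0],[0,0,0,0,0,0],[0,0,0,0,0,0],[0,0,0,0,0,0]]' -1 25
python3 - <<'E'
from h import *
extp(-.1,0,.137+.054-.003,-15.75)
# arc rows: bar path in tool axes (y=ext x, z=-up), 6.2deg.. per row
th0=np.arctan2(22,-162);r=np.hypot(22,162)
t=np.radians(np.linspace(0,106,21));y=r*np.cos(th0-t);z=r*np.sin(th0-t)
print(np.c_[np.diff(y),-np.diff(z)].round(1).tolist())
E
```

```text
time_s: 4.25
eef_pos: [0.423, 0.247, 0.1893]
tcp_rot: [-0.002, 0.799, 0.602, -0.002]
ft_force: [-17.7, 2.7, 10.1]
gripper_width: 0.0089
finger_force: 25.8
t 4.25 rot [-0.3  0.  -0.3] shift [-2.1  1.8  1.3] w 0.0089 F [-17.7   2.7  10.1] j [ 0.42 -0.08  1.92  0.    1.31  0.7 ]
[[2.7, -14.9], [4.1, -14.6], [5.4, -14.1], [6.7, -13.6], [7.9, -12.9], [9.1, -12.1], [10.2, -11.2], [11.1, -10.2], [12.0, -9.1], [12.8, -8.0], [13.5, -6.8], [14.1, -5.5], [14.5, -4.2], [14.9, -2.8], [15.1, -1.4], [15.1, -0.0], [15.1, 1.4], [14.9, 2.8], [14.5, 4.1], [14.1, 5.4]]
```

```bash
sed -i 's/EXT=np.array(\[.5204/EXT=np.array([.5190/' h.py
python3 -m inch '[[0,0,-15,0,0,0],[0,4,-15,0,0,0],[0,5,-14,0,0,0],[0,7,-14,0,0,0],[0,8,-13,0,0,0],[0,9,-12,0,0,0],[0,10,-11,0,0,0],[0,11,-10,0,0,0],[0,12,-9,0,0,0],[0,13,-8,0,0,0]]'
python3 - <<'E'
from h import *
extp(-.1,0,.137+.054-.003,-15.75)
E
```

```text
time_s: 5.25
eef_pos: [0.5018, 0.2249, 0.3126]
tcp_rot: [-0.0, 0.799, 0.602, 0.001]
ft_force: [-2.1, 5.7, 3.1]
gripper_width: 0.0091
finger_force: 24.9
t 5.25 rot [ 0.  -0.1 -0.3] shift [ -2.5 -81.5 124.6] w 0.0091 F [-2.1  5.7  3.1] j [ 0.33 -0.01  1.62  0.    1.53  0.61]
```

```bash
python3 -m inch '[[0,13,-7,0,0,0],[0,14,-5,0,0,0],[0,15,-4,0,0,0],[0,15,-3,0,0,0],[0,15,-1,0,0,0],[0,15,0,0,0,0],[0,15,1,0,0,0],[0,15,3,0,0,0],[0,15,4,0,0,0],[0,14,5,0,0,0]]'
python3 - <<'E'
from h import *
extp(-.1,0,.137+.054-.003,-15.75)
E
```

```text
time_s: 6.25
eef_pos: [0.6429, 0.1851, 0.3185]
tcp_rot: [-0.0, 0.799, 0.602, 0.002]
ft_force: [0.5, 8.3, -2.6]
gripper_width: 0.0088
finger_force: 24.6
t 6.25 rot [ 0.1 -0.2 -0.3] shift [  -2.5 -228.1  130.5] w 0.0088 F [ 0.5  8.3 -2.6] j [0.2  0.31 1.26 0.   1.57 0.48]
```

```bash
python3 -m inch '[[0,0,0,0,0,0],[0,0,0,0,0,0],[0,0,0,0,0,0],[0,0,-5,0,0,0],[0,0,-10,0,0,0],[0,0,-15,0,0,0],[0,0,-15,0,0,0],[0,0,-15,0,0,0],[0,0,-10,0,0,0],[0,0,0,0,0,0]]' 0.2 25
python3 - <<'E'
from h import *
import cv2
extp(0,0,.26,74.25-180)
extp(0,0,.26,74.25)
b=cv2.cvtColor(grab_frame("side"),cv2.COLOR_RGB2BGR)
cv2.imwrite("pics/4.png",cv2.resize(b[80:200,190:310],None,fx=5,fy=5,interpolation=cv2.INTER_CUBIC))
E
```

```text
time_s: 7.25
eef_pos: [0.642, 0.1841, 0.39]
tcp_rot: [0.001, 0.799, 0.601, 0.002]
ft_force: [-0.2, -0.1, -0.5]
gripper_width: 0.0513
finger_force: 0.0
t 7.25 rot [ 0.1 -0.3 89.7] shift [-127.4    1.4  130. ] w 0.0513 F [-0.2 -0.1 -0.5] j [ 0.2   0.3   1.14 -0.    1.7   0.48]
t 7.25 rot [  0.3   0.1 -90.3] shift [127.4  -1.4 130. ] w 0.0513 F [-0.2 -0.1 -0.5] j [ 0.2   0.3   1.14 -0.    1.7   0.48]
```

View pics/4.png

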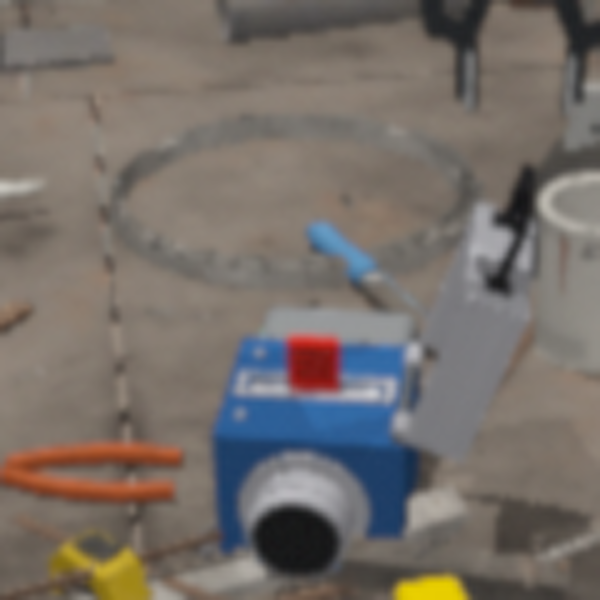

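The hood is open and resting back, the grippers are clear, and the red tab stands at (314,362) in the crop. Rotating.

```bash
python3 -c "
from h import *
print(proj('side',w(EXT,[(0,0,.153),(-.018,-.005,.153),(.018,-.005,.153)])).round(1))"
python3 -m inch '[[0,0,0,0,0,-8.5],[0,0,0,0,0,-8.5],[0,0,0,0,0,-8.5],[0,0,0,0,0,-8.5],[0,0,0,0,0,-8.5],[0,0,0,0,0,-8.5],[0,0,0,0,0,-8.5],[0,0,0,0,0,-8.5],[0,0,0,0,0,-8.5],[0,0,0,0,0,-8.5]]'
python3 - <<'E'
from h import *
extp(0,0,.28,74.25)
E
```

```text
[[252.1 147.3]
 [246.6 147.7]
 [257.3 148.3]]
time_s: 8.3
eef_pos: [0.6411, 0.1839, 0.3854]
tcp_rot: [-0.001, 0.18, 0.984, -0.0]
ft_force: [-0.4, 0.2, 0.8]
gripper_width: 0.0513
finger_force: 0.0
t 8.3 rot [-0.1 -0.1 -5. ] shift [126.6  -0.9 105.4] w 0.0513 F [-0.4  0.2  0.8] j [ 0.2   0.3   1.15 -0.    1.7  -1.01]
```

```bash
python3 -m inch '[[0,0,0,0,0,-5],[21,0,0,0,0,0],[21,0,0,0,0,0],[21,0,0,0,0,0],[21,0,10,0,0,0],[21,0,20,0,0,0],[21,-1,25,0,0,0],[0,0,25,0,0,0],[0,0,25,0,0,0],[0,0,0,0,0,0]]'
python3 - <<'E'
from h import *
import cv2
extp(0,0,.195,74.25)
b=cv2.cvtColor(grab_frame("side"),cv2.COLOR_RGB2BGR)
cv2.imwrite("pics/5.png",cv2.resize(b[80:180,205:305],None,fx=5,fy=5,interpolation=cv2.INTER_CUBIC))
E
```

```text
time_s: 9.3
eef_pos: [0.5175, 0.2172, 0.2766]
tcp_rot: [-0.004, 0.139, 0.99, -0.002]
ft_force: [-0.8, 0.1, -0.3]
gripper_width: 0.0511
finger_force: 0.0
t 9.3 rot [-0.3 -0.4 -0.3] shift [-1.4  0.6 81.6] w 0.0511 F [-0.8  0.1 -0.3] j [ 0.31  0.05  1.63 -0.    1.48 -0.98]
```

View pics/5.png

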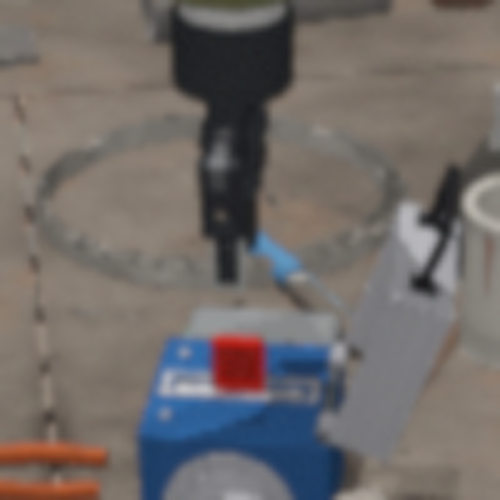

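The gripper stands over the tab (near finger at (228,260), tab at (238,362)). Descend and grip.

```bash
python3 -m inch '[[-1,0,12,0,0,0],[0,0,12,0,0,0],[0,0,12,0,0,0],[0,0,12,0,0,0],[0,0,11,0,0,0],[0,0,10,0,0,0],[0,0,7,0,0,0],[0,0,4,0,0,0],[0,0,0,0,0,0],[0,0,0,0,0,0]]'
python3 -m inch '[[0,0,0,0,0,0],[0,0,0,0,0,0],[0,0,0,0,0,0],[0,0,0,0,0,0],[0,0,0,0,0,0],[0,0,0,0,0,0],[0,0,0,0,0,0],[0,0,0,0,0,0],[0,0,0,0,0,0],[0,0,0,0,0,0]]' -1 60
python3 - <<'E'
from h import *
extp(0,0,.195,74.25)
E
```

```text
time_s: 10.35
eef_pos: [0.5212, 0.2177, 0.2023]
tcp_rot: [0.0, 0.14, 0.99, 0.0]
ft_force: [-0.3, 0.4, -0.2]
gripper_width: 0.0512
finger_force: 0.0
time_s: 11.35
eef_pos: [0.5213, 0.2177, 0.2025]
tcp_rot: [0.0, 0.14, 0.99, 0.0]
ft_force: [1.3, 0.4, 4.8]
gripper_width: 0.0088
finger_force: 59.4
t 11.35 rot [ 0.   0.1 -0.3] shift [ 2.2 -0.9  7.5] w 0.0088 F [1.3 0.4 4.8] j [ 0.3   0.11  1.7  -0.    1.33 -0.99]
```

Gripped, but 7 mm high on the tab, so I'll re-grip lower.

```bash
python3 -m inch '[[0,0,0,0,0,0],[0,0,0,0,0,0],[0,0,0,0,0,0],[0,0,0,0,0,0],[1,0,2,0,0,0],[1,0,2,0,0,0],[0,0,2,0,0,0],[0,0,1,0,0,0],[0,0,0,0,0,0],[0,0,0,0,0,0]]' -0.4 60
python3 -m inch '[[0,0,0,0,0,0],[0,0,0,0,0,0],[0,0,0,0,0,0],[0,0,0,0,0,0],[0,0,0,0,0,0],[0,0,0,0,0,0],[0,0,0,0,0,0],[0,0,0,0,0,0],[0,0,0,0,0,0],[0,0,0,0,0,0]]' -1 60
python3 - <<'E'
from h import *
extp(0,0,.195,74.25)
E
```

```text
time_s: 12.35
eef_pos: [0.5191, 0.2182, 0.1949]
tcp_rot: [-0.0, 0.14, 0.99, -0.0]
ft_force: [-0.6, -0.6, 0.5]
gripper_width: 0.0257
finger_force: 0.0
time_s: 13.35
eef_pos: [0.5192, 0.2182, 0.1952]
tcp_rot: [0.0, 0.14, 0.99, 0.0]
ft_force: [0.2, -0.0, 3.1]
gripper_width: 0.0091
finger_force: 58.9
t 13.35 rot [ 0.   0.  -0.3] shift [ 0.  -0.8  0.2] w 0.0091 F [ 0.2 -0.   3.1] j [ 0.31  0.11  1.71 -0.    1.32 -0.98]
```

Now at the right height. Lift 150 mm straight up.

```bash
python3 -m inch '[[0,0,-4,0,0,0],[0,0,-10,0,0,0],[0,0,-18,0,0,0],[0,0,-20,0,0,0],[0,0,-20,0,0,0],[0,0,-20,0,0,0],[0,0,-20,0,0,0],[0,0,-20,0,0,0],[0,0,-14,0,0,0],[0,0,-4,0,0,0]]'
python3 - <<'E'
from h import *
import cv2
p=w(LAMP,[(-.14,0,.34)])[0];goto(p,6.2)
b=cv2.cvtColor(grab_frame("side"),cv2.COLOR_RGB2BGR)
cv2.imwrite("pics/6.png",cv2.resize(b[60:180,205:325],None,fx=4,fy=4,interpolation=cv2.INTER_CUBIC))
E
```

```text
time_s: 14.35
eef_pos: [0.5195, 0.2183, 0.3472]
tcp_rot: [0.001, 0.14, 0.99, 0.001]
ft_force: [0.7, 1.3, -0.1]
gripper_width: 0.0093
finger_force: 58.5
t 14.35 rot [ 0.2  0.1 67.7] shift [-428.9 -191.1    7.2] w 0.0093 F [ 0.7  1.3 -0.1] j [ 0.31  0.02  1.53  0.    1.59 -0.98]
```

View pics/6.png

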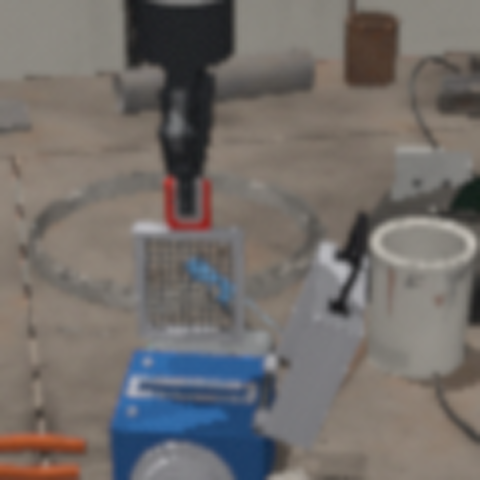

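The screen hangs straight in the gripper, out of the slot at about (190,280), with the hood still open. Turn it and then carry it.

```bash
python3 -m inch '[[0,0,0,0,0,4],[0,0,0,0,0,7.5],[0,0,0,0,0,7.5],[0,0,0,0,0,7.5],[0,0,0,0,0,7.5],[0,0,0,0,0,7.5],[0,0,0,0,0,7.5],[0,0,0,0,0,7.5],[0,0,0,0,0,7.5],[0,0,0,0,0,4]]'
python3 -m inch '[[-5,-10,0,0,0,0],[-15,-20,0,0,0,0],[-25,-25,0,0,0,0],[-25,-25,0,0,0,0],[-25,-20,0,0,0,0],[-25,-20,0,0,0,0],[-25,-20,0,0,0,0],[-25,-20,0,0,0,0],[-25,-20,0,0,0,0],[-20,-10,0,0,0,0]]'
python3 - <<'E'
from h import *
p=w(LAMP,[(-.14,0,.34)])[0];goto(p,6.2)
E
```

```text
time_s: 15.4
eef_pos: [0.5186, 0.218, 0.3433]
tcp_rot: [-0.001, 0.671, 0.741, -0.001]
ft_force: [1.5, 0.5, -1.2]
gripper_width: 0.009
finger_force: 58.5
time_s: 16.4
eef_pos: [0.3509, -0.0164, 0.3437]
tcp_rot: [-0.001, 0.67, 0.743, -0.001]
ft_force: [0.9, -0.1, -0.8]
gripper_width: 0.0093
finger_force: 58.7
t 16.4 rot [-0.1 -0.  -0.3] shift [-213.8    1.9    3.7] w 0.0093 F [ 0.9 -0.1 -0.8] j [-0.19 -0.6   2.04 -0.    1.71 -0.3 ]
```

```bash
python3 -m inch '[[-10,0,0,0,0,0],[-20,0,0,0,0,0],[-25,0,0,0,0,0],[-25,0,0,0,0,0],[-25,0,0,0,0,0],[-25,0,0,0,0,0],[-25,0,0,0,0,0],[-25,0,0,0,0,0],[-20,0,0,0,0,0],[-14,0,0,0,0,0]]'
python3 -m inch '[[0,2,4,0,0,0],[0,5,5,0,0,0],[0,6,5,0,0,0],[0,6,5,0,0,0],[0,6,5,0,0,0],[0,6,5,0,0,0],[0,5,5,0,0,0],[0,4,4,0,0,0],[0,2,2,0,0,0],[0,0,0,0,0,0]]'
python3 - <<'E'
from h import *
import cv2
p=w(LAMP,[(-.10,0,.303)])[0];goto(p,6.2)
b=cv2.cvtColor(grab_frame("side"),cv2.COLOR_RGB2BGR);a=cv2.cvtColor(grab_frame("top"),cv2.COLOR_RGB2BGR)
r=lambda i:cv2.resize(i,(400,500),interpolation=cv2.INTER_CUBIC)
cv2.imwrite("pics/7.png",np.hstack([r(b[140:290,200:320]),r(a[90:240,280:400])]))
S=w(LAMP,[(-.1,y,z) for z in(.22,.12) for y in(.044,-.044)])
print(proj("side",S).round(1).tolist(), proj("top",S).round(1).tolist())
E
```

```text
time_s: 17.4
eef_pos: [0.3749, -0.2292, 0.3437]
tcp_rot: [-0.001, 0.67, 0.743, 0.0]
ft_force: [0.5, 0.2, -0.8]
gripper_width: 0.0091
finger_force: 58.7
time_s: 18.4
eef_pos: [0.4163, -0.2238, 0.3045]
tcp_rot: [-0.0, 0.669, 0.743, -0.0]
ft_force: [-0.1, 0.7, -1.6]
gripper_width: 0.0092
finger_force: 58.7
t 18.4 rot [-0.  -0.  -0.2] shift [-0.5 -0.8  1.5] w 0.0092 F [-0.1  0.7 -1.6] j [-0.6  -0.22  1.83  0.    1.54 -0.71]
[[228.7, 210.8], [236.6, 236.3], [231.0, 241.6], [238.6, 267.8]] [[348.1, 184.2], [375.3, 165.2], [340.6, 197.3], [365.8, 179.6]]
```

View pics/7.png

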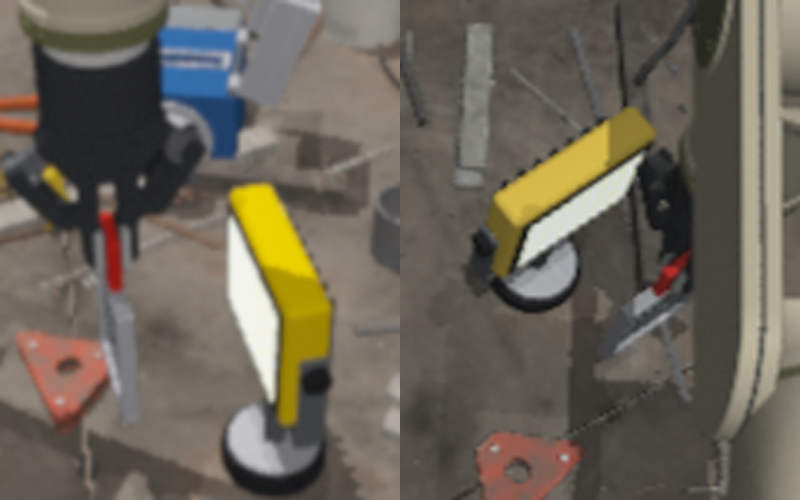

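The side view shows the screen upright in front of the panel, with its near bottom corner at about (238,267) in the full image against (239,268) predicted. It is parallel to the panel, clear of the lamp, and the hood is open. Settle, then hand in.

```bash
python3 -m inch '[[0,0,1,0,0,0],[0,0,0,0,0,0],[0,0,0,0,0,0],[0,0,0,0,0,0],[0,0,0,0,0,0],[0,0,0,0,0,0],[0,0,0,0,0,0],[0,0,0,0,0,0],[0,0,0,0,0,0],[0,0,0,0,0,0]]'
python3 -c "
from workcell import *
print(close_job())"
```

```text
time_s: 19.5
eef_pos: [0.4163, -0.2239, 0.3039]
tcp_rot: [-0.0, 0.669, 0.743, 0.0]
ft_force: [-0.5, 0.7, -0.9]
gripper_width: 0.0094
finger_force: 58.7
the job is handed in; nothing more can be done
None
```

I handed the job in at 19.5 s with the hood left open and the screen held upright about 10 cm in front of the lit panel; the hand-in call returned no verdict.

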